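Key the drill chuck into the drill grinder and hold it home

TASK

Get the bench drill grinder ready to grind: first turn its point-angle selector so that the pointer clicks in at the three-line mark. Then grip the drill chuck standing in the port by its knurled collar, press it down and turn it until the keyways hidden inside the collar drop over the port's pins, and push it fully home against its lifting spring. Finish while still holding it there - do not let go, the spring would lift it off - and leave the selector at its mark and the other things lying where they are.

Things in the scene. Friction and masses are not known exactly. Their poses are not given: they have to be found in the camera images.
- grinder: Bench drill grinder, fixed: grey-green casting 190 x 270 x 115 mm (x, y, z), deck plate 115 mm above the table, motor at its far side, setting cup on its left end. Origin: centre of its underside; -x its front, y its left, z up. On the deck at x = -20 mm: chuck port (y = -70 mm) and selector (y = +70 mm).
- selector_grip (a point): Point-angle selector: black pointer knob, upright axis. Grip: an upright bar 13 mm thick, 26 mm tall, 48 mm long, on a skirt 6 mm high and 48 mm across, on a black dial plate whose top is 119 mm above the table. Point: on the axis, half-way up the bar (138 mm above the table); x along the bar to the pointer nose (end with the white line), z up.
- selector (a joint): Selector angle, rad, growing clockwise seen from above. Detents: 0 = one line, 0.6 = two lines, 1.2 = three lines (wanted), 1.8 = four lines; stops just beyond the outer two. A detent takes about 0.1 N m to leave, and pulls the knob in when let go near it. Starts at one or two lines.
- three_line_mark (a point): The three-line mark on the dial plate: three white lines side by side, 39 mm from the selector's axis, 0.3 rad clockwise of the grinder's +x. The one-, two- and four-line marks lie at the same radius, 0.9 and 0.3 rad anticlockwise and 0.9 rad clockwise of +x.
- port (a point): Chuck port: centre of the top face of its steel flange (72 mm across), 121 mm above the table; axes as the grinder's. Inside the chuck's collar a spigot 32 mm across stands 14 mm up from the flange, with two opposite cross pins (4 mm thick, tops 11.5 mm above the flange) at an unknown angle about the upright axis.
- chuck_collar (a point): Drill chuck (0.28 to 0.46 kg, loose) standing in the port. Point: on its axis, 34 mm above the lower face of its round knurled steel collar (50 mm across, 52 mm high), a good height to grip; z up. A nut (38 mm) and a drill shank (10 mm) stand above, up to 40 mm over this point. 47.5 mm above port when left alone, 45.5 on the pins, 34 fully home.
- chuck: The same chuck; origin: centre of the collar's lower face. Two opposite keyways (9 mm wide, 0.13 rad play each way) inside the collar cannot be seen; its turn reading does not tell where they or the pins are: feel for them, within half a turn. 1.5 mm sideways play in the port. Its spring needs 2 to 5 N to reach the pins, 6 to 8 N to hold home, and lifts it when let go.
- flat_file: Flat file with a wooden handle, 340 mm long, lying on the table at the right. Not part of the job, leave it where it lies. Origin: centre of its underside.
- caliper: Vernier caliper, steel, 230 mm long, lying on the table along the grinder's right end. Not part of the job, leave it where it lies. Origin: centre of its underside.
- hammer: Hammer with a wooden handle, 260 mm, lying at the robot's left front. Not part of the job, leave it where it lies. Origin: centre of its underside.
- bench_brush: Bench brush, 220 mm, lying at the robot's right front. Not part of the job, leave it where it lies. Origin: centre of its underside.
- tube_offcut: Offcut of square steel tube, 160 x 50 x 50 mm, at the right. Not part of the job, leave it where it lies. Origin: centre of its underside.
- chuck_spanner: Flat steel spanner, 170 mm long, lying on the table just in front of (robot's side of) the grinder. Not part of the job, leave it where it lies. Origin: centre of its underside.
- spare_collet: Spare collet, steel ring 29 mm across and 24 mm high, standing on the grinder's deck behind (+x of) the middle between port and selector. Not part of the job, leave it where it lies. Origin: centre of its underside.

How it is judged:
By the outcome, as a careful person would: the job done as asked, in the order asked, and still so for the second after the job is handed in, while the arm keeps its last pose, push and grip.
It also fails if it takes over 64 s, if anything falls off the work surface, if the arm or the gripper's body presses on something with over 40 N, if the wrist force passes 120 N, or if a joint passes its speed limit or range.

ROBOT

A 6-joint arm with a two-finger parallel gripper is mounted at the origin on the work surface. World frame = base frame: x ahead of the robot, y to its left, z up, the work surface at z = 0. Lengths are in m, angles in rad, forces in N, time in s.
With the tool pointing down it reaches from about 0.35 to 0.975 m from the base axis. Payload 4.9 kg.
Tool frame: the origin (TCP) lies midway between the tips of the shut fingers; the grasp point (between the pads) lies 19 mm behind it (manip.pinch_z is the distance from the TCP to the grasp point, in m); z points along the fingers, y is the direction in which the jaws open and shut (so a half turn about z gives the same grasp; the last joint's range is limited). The gripper opens to 85 mm and grips with 20 to 120 N. Pads are 22 mm wide; open, the fingers measure 114 mm over their backs; the gripper's body (76 mm by 85 mm) begins 54 mm behind the grasp point. The pads swing forward as they close: fully open they stand 13 mm farther back than shut.
Start: joints at [-1.313, 0.053, 1.613, -0, 1.476, -0.119], TCP at [0.23, -0.581, 0.231] pointing down, gripper open.
Joint ranges: [-3.01, 3.01], [-1.01, 2.22], [0.06, 2.58], [-1.02, 4.17], [0.09, 2.62], [-3.14, 3.14]. Speed limits (rad/s): [2.57, 2.57, 3.14, 3.14, 3.14, 3.14].

INTERFACE

Orientations are given as a rotation vector (axis times angle).
In Python, from rig import monitor, cams, sign_off, manip gives the robot as it stands.
- The arm moves only by the tool send_rows, never from a script. Its argument "steps" is a list that holds one entry, the list of rows, each a list of 7 numbers: the turn, a rotation vector about the world's x, y, z in degrees, then the shift along the world's x, y, z in m, then the closure in counts, from 0 (fully open) to 255 (shut). A call has 1 to 8 rows; each row shifts and turns the commanded pose from where the row before left it; what a row does not reach is not made up. A row lasts 1/12 s, in which the tool goes at most 41.7 mm and 7.16 degrees, less where a joint would pass 70% of its speed; a pose out of reach is approached as far as the arm can. A call is refused whole if a number of a shift passes 0.0417 or a number of a turn 7.16, either way. A call with a gripper value outside its range is refused whole. The fingers move at their own pace and stop on an object; "newtons" is the grip in N (left out, the last holds). Time passes only in rows, so rows that do not move let the fingers close. It gives the time, the measured TCP pose, the force and the opening at its end, in the units of the state.
- monitor.sense(): the state, without advancing time (a new reading comes with each control period).
- cams.camera(name): name is "scene" or "top"; returns the picture (400x640x3 uint8, red, green, blue); there is no depth.
- cams.calibration(name): a dict with "fx", "fy", "cx", "cy" (pixels), "R" (3x3) and "t" (3): a world point X has camera coordinates R X + t. Camera axes: x right, y down, z forward; pixel columns grow to the right and rows downward; lengths in m; the calibration is good to about 2 mm. A picture is of the moment at which its call begins. calibration takes no time and is no camera call.
- sign_off(): hands the job in, once; it reports no verdict.
The state is a dict: "clock": time; "joint_positions": joint angles; "qvel": joint speeds; "effort": joint torques, N m; "eef_pos": TCP position; "orientation": TCP orientation; "wrist_force": force on the tool from outside, world axes, zero at the start; "moment": the same for the moment, N m; "grip_width": opening from 0.0 (shut) to 1.0 (fully open).
Only numpy, scipy, OpenCV 4.12 (cv2) and the standard library are available. Lean on these libraries where they do the work, as an engineer would, in place of code of your own. Each camera call takes 0.05 s, during which the arm holds its last target.

## Working session

There is one attempt and no reset: what is moved stays moved. The work goes in short steps, Python scripts to look and compute and a tool call to move; the robot and the scene stay as the last step left them, time stands still between calls to the robot, and variables do not carry over. Pictures are saved under pics/ and viewed, and the job is handed in when it is done.

Besides the shell and the picture viewer there is one more tool, called after ">>>" as a command line: name --argument value ..., lists and objects as JSON in quotes. send_rows: Moves the arm, as the interface text tells. Its arguments: {"type":"object","properties":{"steps":{"type":"array"},"newtons":{"type":"number"}},"required":["steps"]}

```bash
mkdir -p pics; python3 - <<'E'
from rig import monitor, cams, manip
import cv2
for n in ("scene","top"):
    im=cams.camera(n); cv2.imwrite(f"pics/{n}0.png",cv2.cvtColor(im,cv2.COLOR_RGB2BGR)); print(n,cams.calibration(n))
print(monitor.sense(), manip.pinch_z)
E
```

```text
scene {'fx': 419.08825354859033, 'fy': 419.08825354859033, 'cx': 317.96827522217393, 'cy': 198.24250500656743, 'R': array([[-0.36464836,  0.93109391, -0.00978272],
       [ 0.80978185,  0.31191707, -0.4969518 ],
       [-0.4596574 , -0.18913453, -0.867723  ]]), 't': array([ 0.24075641, -0.31001327,  1.52755938])}
top {'fx': 403.9569300492671, 'fy': 403.9569300492671, 'cx': 322.3223695042371, 'cy': 201.84224835568074, 'R': array([[-0.02181546, -0.9995863 , -0.01874333],
       [-0.99677936,  0.02319364, -0.0767657 ],
       [ 0.07716866,  0.01700829, -0.99687297]]), 't': array([-0.05043967,  0.49375397,  1.54707939])}
{'clock': 0.1, 'joint_positions': array([-1.31300696e+00,  5.32704340e-02,  1.61416186e+00,  1.66520526e-05,
        1.47602465e+00, -1.19004770e-01]), 'qvel': array([-0.00056578, -0.0018279 , -0.0053692 , -0.00061835, -0.00052412,
        0.00084765]), 'effort': array([-9.15041292e-04, -3.94902027e+01, -3.71363461e+01, -1.11419702e-04,
        3.91552399e-03, -8.41765143e-06]), 'eef_pos': array([ 0.22981852, -0.58059803,  0.23019554]), 'orientation': array([-3.08417682e+00, -5.88020834e-01,  1.76966780e-04]), 'wrist_force': array([-0.05169954, -0.23135308, -0.2426922 ]), 'moment': array([ 0.00108209,  0.03762051, -0.00424256]), 'grip_width': 0.9985134878910702} 0.0187
```

View pics/scene0.png

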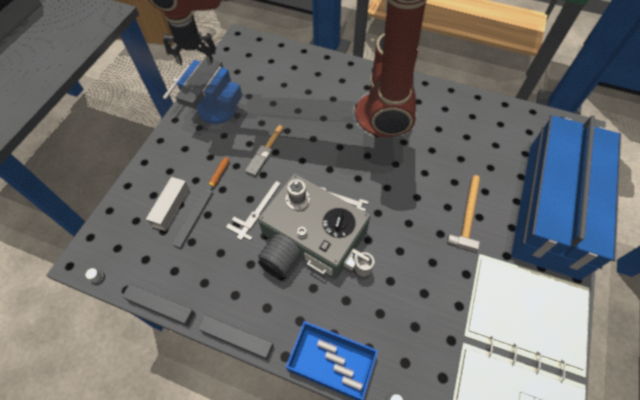

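View pics/top0.png

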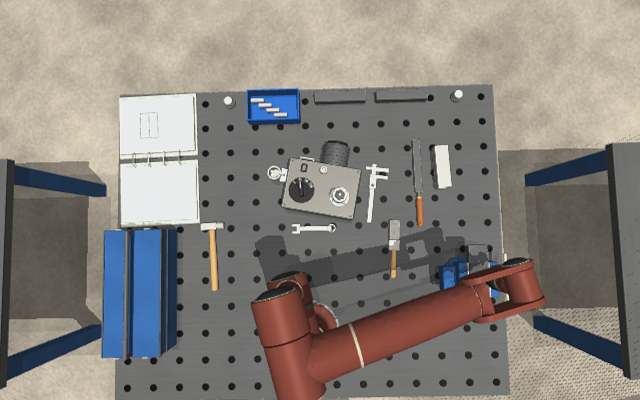

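The scene view shows the chuck near (297,190) and the selector near (338,222). The top view shows the chuck near (340,196) and the selector near (301,188). I'll zoom in on both.

```bash
python3 - <<'E'
import cv2
a=cv2.imread("pics/scene0.png")[160:290,220:390]; b=cv2.imread("pics/top0.png")[130:250,250:400]
cv2.imwrite("pics/sc_z.png",cv2.resize(a,None,fx=4.6,fy=4.6,interpolation=cv2.INTER_CUBIC)[:600,:800])
cv2.imwrite("pics/top_z.png",cv2.resize(b,None,fx=5,fy=5,interpolation=cv2.INTER_CUBIC))
E
```

```text
(no output)
```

View pics/sc_z.png

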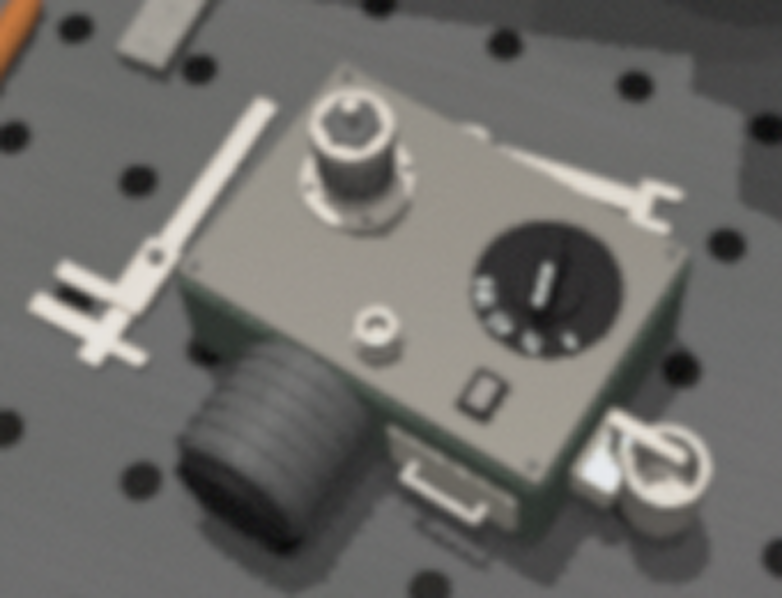

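View pics/top_z.png

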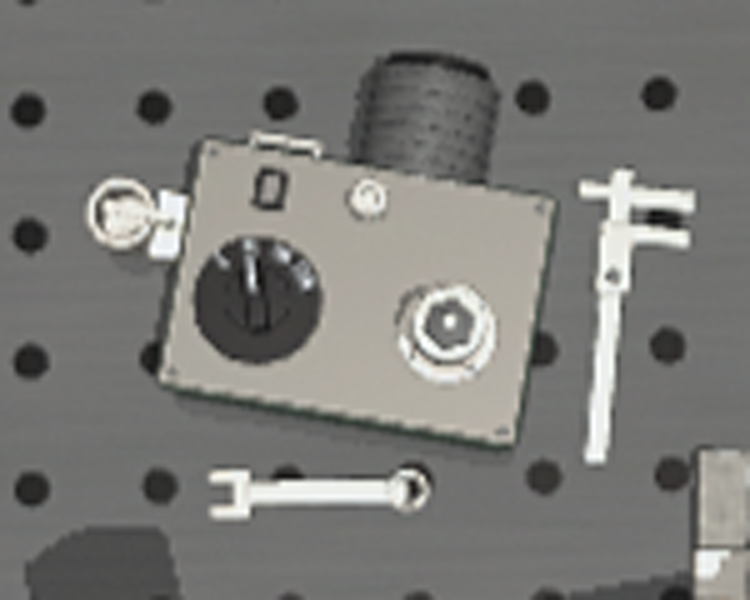

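```bash
cat > h.py <<'E'
import numpy as np, cv2
from rig import monitor, cams, manip
def ray(n,u,v):
    c=cams.calibration(n);R=np.array(c['R']);t=np.array(c['t'])
    d=R.T@np.array([(u-c['cx'])/c['fx'],(v-c['cy'])/c['fy'],1]);return -R.T@t,d/np.linalg.norm(d)
def onz(n,uv,z):
    o,d=ray(n,*uv);return o+d*(z-o[2])/d[2]
def tri(a,b):
    o1,d1=ray("scene",*a);o2,d2=ray("top",*b)
    s=np.linalg.lstsq(np.c_[d1,-d2],o2-o1,rcond=None)[0]
    p,q=o1+s[0]*d1,o2+s[1]*d2
    return (p+q)/2,np.linalg.norm(p-q)
def proj(n,X):
    c=cams.calibration(n);p=np.array(c['R'])@X+np.array(c['t']);return np.array([c['fx']*p[0]/p[2]+c['cx'],c['fy']*p[1]/p[2]+c['cy']])
E
python3 - <<'E'
from h import *
S=cv2.imread("pics/scene0.png");T=cv2.imread("pics/top0.png")
# deck corners by eye from zooms
s=lambda u,v:(220+u/4.6-.4,160+v/4.6-.4); t=lambda u,v:(250+u/5-.4,130+v/5-.4)
for nm,a,b in [("fr",s(342,68),t(512,447)),("fl",s(686,258),t(160,380)),("bl",s(530,482),t(203,140)),("br",s(182,272),t(554,203)),("collet top",s(378,325),t(367,195))]:
    p,e=tri(a,b);print(nm,p.round(4),e.round(4), onz("top",b,.115).round(4), onz("scene",a,.115).round(4))
# dial: dark blobs
out={}
for n,I,(x0,y0,x1,y1) in [("scene",S,(318,200,360,245)),("top",T,(283,170,320,210))]:
    g=I[y0:y1,x0:x1].max(2); m=(g<70).astype(np.uint8)
    k,l,st,_=cv2.connectedComponentsWithStats(m); i=1+st[1:,4].argmax(); m=(l==i).astype(np.uint8)
    c=max(cv2.findContours(m,cv2.RETR_EXTERNAL,cv2.CHAIN_APPROX_NONE)[0],key=len)
    h=cv2.convexHull(c); e=cv2.fitEllipse(h); print(n,e[0][0]+x0,e[0][1]+y0,e[1],e[2],st[i]); out[n]=(e[0][0]+x0,e[0][1]+y0)
print(tri(out["scene"],out["top"]), onz("top",out["top"],.119),onz("scene",out["scene"],.119))
# chuck collar top ring rim, nut/shank
print("collar ring",tri(s(351,124),t(450,322)), onz("top",t(450,322),.1865),onz("scene",s(351,124),.1865))
print("flange", onz("top",t(447,333),.121))
E
```

```text
fr [ 0.421  -0.1706  0.1015] 0.0013 [ 0.4203 -0.1692  0.115 ] [ 0.429 -0.167  0.115]
fl [0.4757 0.0859 0.1045] 0.0014 [0.4748 0.0853 0.115 ] [0.4815 0.086  0.115 ]
bl [0.6519 0.049  0.1133] 0.005 [0.6507 0.0512 0.115 ] [0.6534 0.0468 0.115 ]
br [ 0.5988 -0.2047  0.1053] 0.0018 [ 0.5976 -0.2048  0.115 ] [ 0.6024 -0.2006  0.115 ]
collet top [ 0.6029 -0.0685  0.14  ] 0.0003 [ 0.6069 -0.0683  0.115 ] [ 0.5922 -0.074   0.115 ]
scene 338.60461616516113 222.32586479187012 (27.899232864379883, 31.012252807617188) 93.1002426147461 [  6   9  31  28 552]
top 300.66612243652344 189.78020095825195 (24.275068283081055, 24.559675216674805) 92.019287109375 [  6   8  25  25 399]
(array([0.53134688, 0.01410182, 0.1142012 ]), np.float64(0.0016646833212897135)) [0.5305481 0.0145496 0.119    ] [0.53394495 0.01399245 0.119     ]
collar ring (array([ 0.50521931, -0.1245273 ,  0.18620781]), np.float64(0.0006190599585047534)) [ 0.50531073 -0.12480579  0.1865    ] [ 0.50527041 -0.12415166  0.1865    ]
flange [ 0.50364509 -0.12415589  0.121     ]
```

>>> send_rows --steps '[[[0,0,0,0.005,0.01,0.03,0],[0,0,-1,0.016,0.033,0.015,0],[0,0,-1,0.016,0.033,0.005,0],[0,0,-1,0.017,0.033,0,0],[0,0,-1,0.017,0.033,0,0],[0,0,-1,0.017,0.033,0,0],[0,0,-1,0.017,0.033,0,0],[0,0,-1,0.017,0.033,0,0]]]'

```text
clock: 0.77
eef_pos: [0.3522, -0.3383, 0.2808]
orientation: [-3.116, -0.397, 0.0]
wrist_force: [0.9, -1.2, 0.2]
grip_width: 1.0
```

>>> send_rows --steps '[[[0,0,-1,0.017,0.033,0,0],[0,0,-1,0.017,0.033,0,0],[0,0,-1,0.017,0.033,0,0],[0,0,-1,0.017,0.033,0,0],[0,0,-1,0.017,0.033,0,0],[0,0,-1,0.017,0.033,0,0],[0,0,-1,0.017,0.033,0,0],[0,0,-1,0.017,0.033,0,0]]]'

```text
clock: 1.43
eef_pos: [0.4882, -0.0742, 0.2809]
orientation: [-3.136, -0.179, 0.0]
wrist_force: [-0.3, -0.3, 0.4]
grip_width: 1.004
```

>>> send_rows --steps '[[[0,0,-0.6,0.017,0.033,0,0],[0,0,0,0.01,0.02,0,0],[0,0,0,0,0,0,100],[0,0,0,0,0,0,100]]]'

```text
clock: 1.77
eef_pos: [0.5148, -0.0223, 0.2806]
orientation: [3.137, 0.168, -0.002]
wrist_force: [0.3, -0.1, 0.1]
grip_width: 0.746
```

```bash
python3 - <<'E'
from h import *
from scipy.spatial.transform import Rotation as R
s=monitor.sense(); print(s)
r=R.from_rotvec(s['orientation']).as_matrix(); print(r.round(3), np.degrees(np.arctan2(r[1,0],r[0,0])))
E
```

```text
{'clock': 1.7667, 'joint_positions': array([-1.87446815e-01, -2.36864266e-01,  1.80219501e+00, -5.01214551e-04,
        1.57767304e+00,  1.27629815e+00]), 'qvel': array([-0.03954845, -0.01440165,  0.0083285 , -0.00379932,  0.00088739,
       -0.00319643]), 'effort': array([ 1.15387481e+00, -2.72700512e+01, -3.80534506e+01,  1.01226862e-01,
       -2.09285103e-02,  3.83979629e-02]), 'eef_pos': array([ 0.51483063, -0.0222694 ,  0.28062949]), 'orientation': array([ 3.13694304e+00,  1.68062683e-01, -2.34031397e-03]), 'wrist_force': array([ 0.31002449, -0.14533245,  0.12535342]), 'moment': array([-0.01457229,  0.00971486,  0.03647475]), 'grip_width': 0.7458630635998796}
[[ 0.994  0.107 -0.001]
 [ 0.107 -0.994 -0.   ]
 [-0.001  0.    -1.   ]] 6.133411026007203
```

>>> send_rows --steps '[[[0,0,0,0.008,0.018,0,120],[0,0,0,0.008,0.018,0,120],[0,0,0,0,0,-0.035,120],[0,0,0,0,0,-0.035,120],[0,0,0,0,0,-0.03,120],[0,0,0,0,0,-0.02,120],[0,0,0,0,0,-0.01,120],[0,0,0,0,0,0,120]]]' --newtons 40

```text
clock: 2.43
eef_pos: [0.5287, 0.0119, 0.1482]
orientation: [-3.137, -0.161, 0.009]
wrist_force: [-0.1, -0.4, -0.4]
grip_width: 0.524
```

```bash
python3 - <<'E'
from h import *
for n,(x0,y0,w,h) in (("scene",(270,140,150,115)),("top",(250,130,150,115))):
    im=cv2.cvtColor(cams.camera(n),cv2.COLOR_RGB2BGR)
    cv2.imwrite(f"pics/{n}1.png",cv2.resize(im[y0:y0+h,x0:x0+w],None,fx=5,fy=5,interpolation=cv2.INTER_CUBIC))
E
```

```text
(no output)
```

View pics/scene1.png

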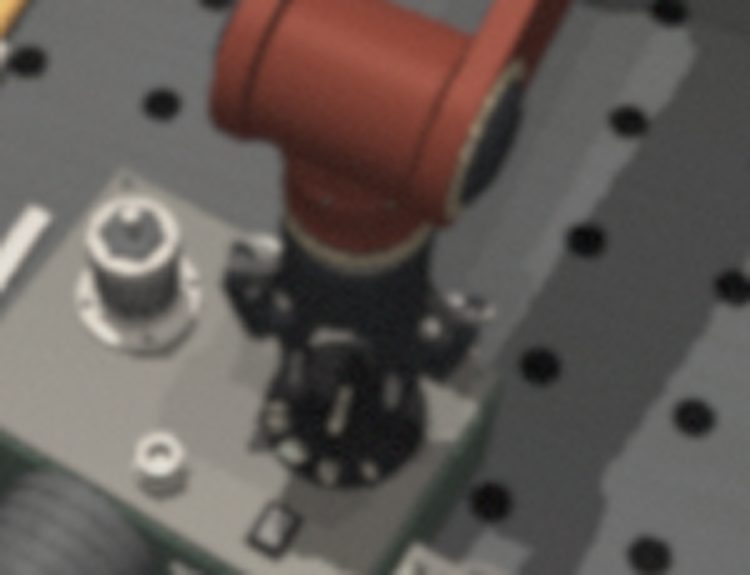

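View pics/top1.png

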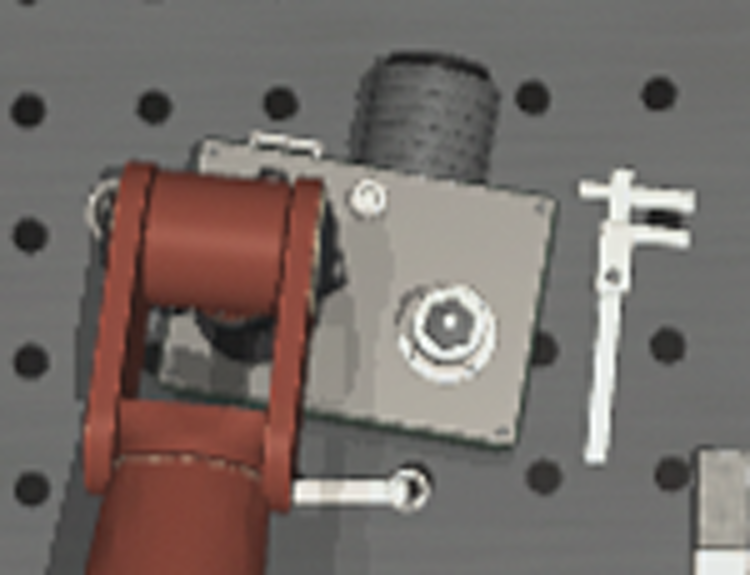

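>>> send_rows --steps '[[[0,0,0,0,0,-0.012,130],[0,0,0,0,0,-0.008,130],[0,0,0,0,0,0,150],[0,0,0,0,0,0,170]]]' --newtons 30

```text
clock: 2.87
eef_pos: [0.5307, 0.0129, 0.1309]
orientation: [-3.137, -0.164, 0.001]
wrist_force: [0.4, -0.5, -0.6]
grip_width: 0.333
```

>>> send_rows --steps '[[[0,0,0,0,0,0,190],[0,0,0,0,0,0,210],[0,0,0,0,0,0,230],[0,0,0,0,0,0,240],[0,0,0,0,0,0,240],[0,0,0,0,0,0,240]]]' --newtons 30

```text
clock: 3.37
eef_pos: [0.5313, 0.0129, 0.1319]
orientation: [3.137, 0.164, 0.001]
wrist_force: [-1.2, -0.0, 3.1]
grip_width: 0.142
```

>>> send_rows --steps '[[[0,0,0,0,0,0,245],[0,0,-4,0,0,0,245],[0,0,-5,0,0,0,245],[0,0,-5,0,0,0,245],[0,0,-5,0,0,0,245],[0,0,-5,0,0,0,245],[0,0,-5,0,0,0,245],[0,0,-5,0,0,0,245]]]' --newtons 50

```text
clock: 4.03
eef_pos: [0.5313, 0.0129, 0.132]
orientation: [-3.046, 0.767, -0.001]
wrist_force: [0.2, 0.3, 4.2]
grip_width: 0.138
```

>>> send_rows --steps '[[[0,0,-0.8,0,0,0,245],[0,0,0,0,0,0,245],[0,0,0,0,0,0,245]]]'

```text
clock: 4.28
eef_pos: [0.5313, 0.0129, 0.132]
orientation: [-3.043, 0.778, -0.001]
wrist_force: [-1.4, 1.1, 6.1]
grip_width: 0.138
```

```bash
python3 - <<'E'
from h import *
from scipy.spatial.transform import Rotation as R
s=monitor.sense(); print(s['wrist_force'],s['moment'],s['joint_positions'])
r=R.from_rotvec(s['orientation']).as_matrix(); print(np.degrees(np.arctan2(r[1,0],r[0,0])))
im=cv2.cvtColor(cams.camera("scene"),cv2.COLOR_RGB2BGR)
cv2.imwrite("pics/scene2.png",cv2.resize(im[180:260,290:400],None,fx=7,fy=7,interpolation=cv2.INTER_CUBIC))
E
```

```text
[-1.39803853  1.12570261  6.14217042] [-0.02707616  0.18485253 -0.04995219] [-1.15851395e-01 -8.90558403e-02  1.92327629e+00  5.04806539e-05
  1.30644478e+00  1.95561733e+00]
-28.687179420105263
```

View pics/scene2.png

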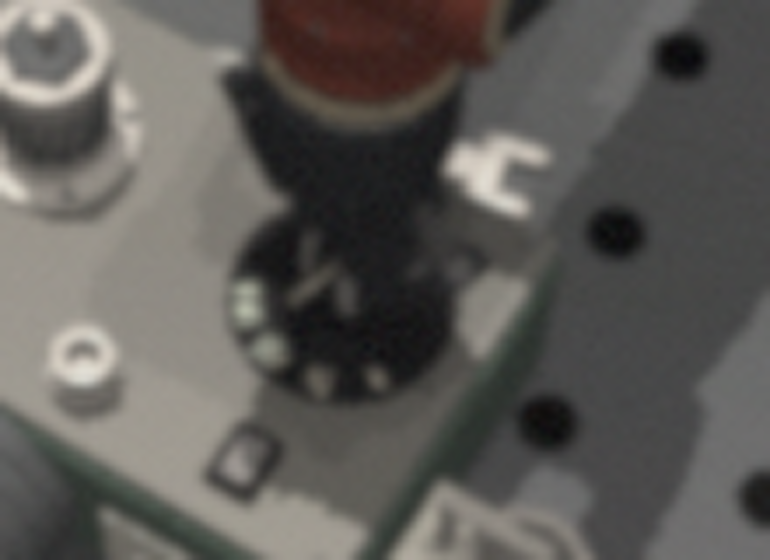

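>>> send_rows --steps '[[[0,0,0,0,0,0,225],[0,0,0,0,0,0,180],[0,0,0,0,0,0,120],[0,0,0,0,0,0,120],[0,0,0,0,0,0.02,120],[0,0,0,0,0,0.04,120],[0,0,0,0,0,0.04,120],[0,0,0,0,0,0.04,120]]]'

```text
clock: 5.0
eef_pos: [0.5302, 0.0129, 0.2717]
orientation: [3.043, -0.781, -0.003]
wrist_force: [0.7, 1.0, 0.4]
grip_width: 0.533
```

>>> send_rows --steps '[[[0,0,7,-0.004,-0.03,0.01,0],[0,0,7,-0.005,-0.03,0,0],[0,0,7,-0.006,-0.03,0,0],[0,0,7,-0.006,-0.03,0,0],[0,0,7,-0.006,-0.017,0,0],[0,0,7,0,0,0,0],[0,0,7,0,0,0,0],[0,0,7,0,0,0,0]]]'

```text
clock: 5.67
eef_pos: [0.5036, -0.1247, 0.2806]
orientation: [-3.051, -0.747, 0.001]
wrist_force: [0.3, 0.3, 0.1]
grip_width: 1.004
```

```bash
python3 - <<'E'
from h import *
from scipy.spatial.transform import Rotation as R
s=monitor.sense(); print(s['clock'],s['eef_pos'],s['wrist_force'],s['moment'],s['joint_positions'])
r=R.from_rotvec(s['orientation']).as_matrix(); print(np.degrees(np.arctan2(r[1,0],r[0,0])))
for n,(x0,y0,w,h) in (("scene",(250,160,130,100)),("top",(250,130,150,115))):
    im=cv2.cvtColor(cams.camera(n),cv2.COLOR_RGB2BGR)
    cv2.imwrite(f"pics/{n}3.png",cv2.resize(im[y0:y0+h,x0:x0+w],None,fx=5,fy=5,interpolation=cv2.INTER_CUBIC))
E
```

```text
5.6667 [ 0.50359959 -0.12467411  0.28060054] [0.25308844 0.33170362 0.0942272 ] [ 0.03293629  0.02444583 -0.00210751] [-3.86258156e-01 -2.28418672e-01  1.79515683e+00  1.06387486e-04
  1.57580457e+00  7.04593829e-01]
27.49882495964686
```

View pics/scene3.png

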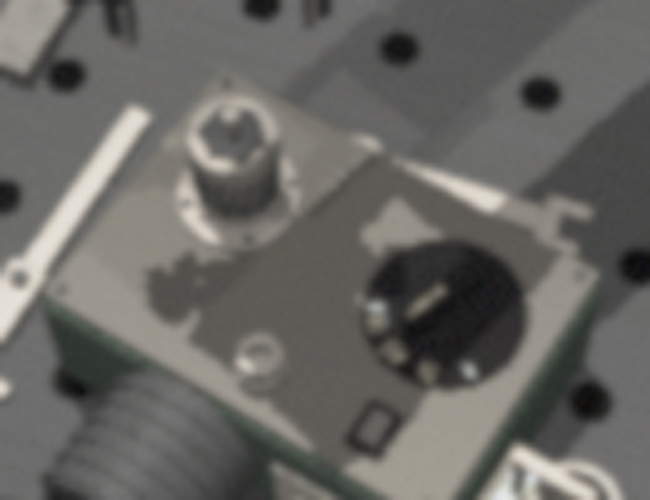

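View pics/top3.png

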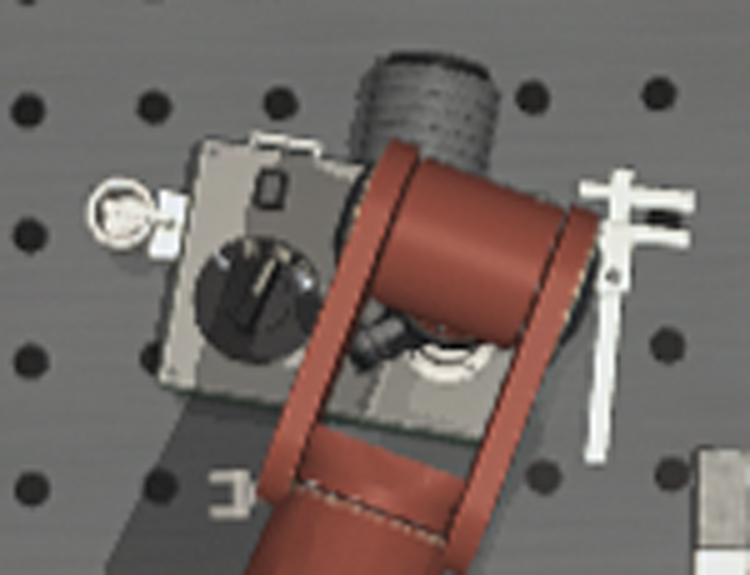

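```bash
python3 - <<'E'
from h import *
s=lambda u,v:(250+u/5-.4,160+v/5-.4); t=lambda u,v:(250+u/5-.4,130+v/5-.4)
def ang(a,b): d=a-b; return np.degrees(np.arctan2(d[1],d[0]))
print("scene ptr",ang(onz("scene",s(408,317),.151),onz("scene",s(446,289),.151)), onz("scene",s(408,317),.151))
print("top ptr",ang(onz("top",t(275,260),.151),onz("top",t(252,302),.151)))
C=np.array([.531,.0137,.119])
for z in [(376,317),(395,350),(428,372),(469,370)]:
    p=onz("scene",s(*z),.119); print(z,ang(p,C),np.hypot(*(p-C)[:2]))
for z in [(222,252),(250,243),(281,250),(302,272)]:
    p=onz("top",t(*z),.119); print("top",z,ang(p,C),np.hypot(*(p-C)[:2]))
for n,(x0,y0,w,h) in (("scene",(318,204,42,36)),("top",(286,174,34,32))):
    pass
E
```

```text
scene ptr -29.73484079790533 [5.58498467e-01 3.87714067e-04 1.51000000e-01]
top ptr -29.697817398198275
(376, 317) -61.73810523173226 0.03984448183249474
(395, 350) -27.6924386025136 0.038589297476452886
(428, 372) 5.437937631321366 0.040354155657714184
(469, 370) 38.49554844124649 0.03943370275089127
top (222, 252) 34.30552333249212 0.043545078923963684
top (250, 243) 5.415181345866425 0.042271870875535876
top (281, 250) -26.992808581578732 0.04084133320517894
top (302, 272) -59.32986082449226 0.03899000701562198
```

>>> send_rows --steps '[[[0,0,7,0.0005,0,0,0],[0,0,7,0,0,0,0],[0,0,7,0,0,0,0],[0,0,7,0,0,0,0],[0,0,7,0,0,0,0],[0,0,7,0,0,0,0],[0,0,7,0,0,0,0],[0,0,7,0,0,0,0]]]'

```text
clock: 6.43
eef_pos: [0.5044, -0.124, 0.2809]
orientation: [-2.346, -2.089, 0.0]
wrist_force: [0.1, -0.3, -0.3]
grip_width: 1.003
```

>>> send_rows --steps '[[[0,0,7,0,0,0,0],[0,0,7,0,0,0,0],[0,0,7,0,0,0,0],[0,0,7,0,0,0,0],[0,0,7,0,0,0,0],[0,0,7,0,0,0,0],[0,0,7,0,0,0,0],[0,0,7,0,0,0,0]]]'

```text
clock: 7.1
eef_pos: [0.5044, -0.124, 0.2808]
orientation: [-1.091, -2.946, 0.0]
wrist_force: [0.1, 0.7, 0.1]
grip_width: 1.005
```

>>> send_rows --steps '[[[0,0,7,0,0,0,0],[0,0,7,0,0,0,0],[0,0,7,0,0,-0.02,0],[0,0,7,0,0,-0.03,0],[0,0,0,0,0,-0.03,0],[0,0,0,0,0,-0.02,0],[0,0,0,0,0,0,0],[0,0,0,0,0,0,0]]]'

```text
clock: 7.77
eef_pos: [0.5036, -0.1237, 0.18]
orientation: [-0.353, -3.119, -0.001]
wrist_force: [-0.0, 0.0, 1.3]
grip_width: 1.002
```

```bash
python3 - <<'E'
from h import *
from scipy.spatial.transform import Rotation as R
s=monitor.sense(); print(s['clock'],s['eef_pos'],s['wrist_force'],s['moment'],s['joint_positions'])
r=R.from_rotvec(s['orientation']).as_matrix(); print(np.degrees(np.arctan2(r[1,0],r[0,0])),r[:,2])
for n,(x0,y0,w,h) in (("scene",(250,130,130,110)),):
    im=cv2.cvtColor(cams.camera(n),cv2.COLOR_RGB2BGR)
    cv2.imwrite(f"pics/{n}4.png",cv2.resize(im[y0:y0+h,x0:x0+w],None,fx=5,fy=5,interpolation=cv2.INTER_CUBIC))
E
```

```text
7.7667 [ 0.50363902 -0.123716    0.18003608] [-0.00590587  0.03751347  1.34649411] [-0.01017847 -0.03207798  0.0346008 ] [-3.84417632e-01 -1.65508229e-01  1.90892767e+00 -4.52307572e-05
  1.40128070e+00 -1.73001177e+00]
167.09734556570575 [-0.00289741  0.00112404 -0.99999517]
```

View pics/scene4.png

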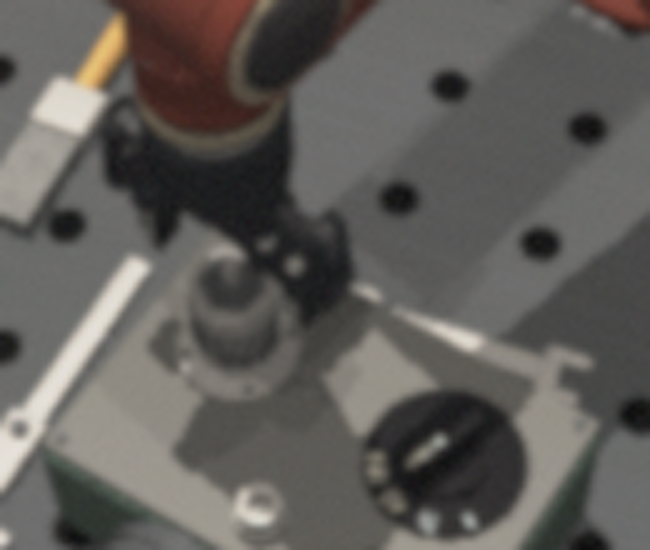

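Fingers straddle the chuck, clear on both sides. Next I'll lower and close.

>>> send_rows --steps '[[[0,0,0,0.0005,0,-0.018,0],[0,0,0,0,0,-0.015,0],[0,0,0,0,0,0,40],[0,0,0,0,0,0,70],[0,0,0,0,0,0,90],[0,0,0,0,0,0,110],[0,0,0,0,0,0,120],[0,0,0,0,0,0,130]]]' --newtons 60

```text
clock: 8.48
eef_pos: [0.506, -0.1247, 0.15]
orientation: [0.35, 3.119, -0.002]
wrist_force: [0.3, -0.6, 1.2]
grip_width: 0.571
```

>>> send_rows --steps '[[[0,0,0,0,0,0,150],[0,0,0,0,0,0,160],[0,0,0,0,0,0,160]]]' --newtons 70

```text
clock: 8.73
eef_pos: [0.5058, -0.1247, 0.1491]
orientation: [0.35, 3.119, -0.002]
wrist_force: [2.9, -1.6, 3.1]
grip_width: 0.571
```

```bash
python3 - <<'E'
from h import *
s=monitor.sense(); print(s['clock'],s['eef_pos'],s['wrist_force'],s['moment'],s['grip_width']*85)
E
```

```text
8.7333 [ 0.50581192 -0.12465397  0.14913307] [ 2.9201676  -1.55356302  3.14983938] [-0.47291948 -0.52949822 -0.06033238] 48.52537394224489
```

>>> send_rows --steps '[[[0,0,0,0,0,-0.001,160],[0,0,0,0,0,-0.001,160],[0,0,0,0,0,0,160]]]'

```text
clock: 8.98
eef_pos: [0.5061, -0.1247, 0.1487]
orientation: [0.35, 3.119, -0.002]
wrist_force: [-0.9, -0.8, 10.2]
grip_width: 0.571
```

>>> send_rows --steps '[[[0,0,0,0,0,-0.001,160],[0,0,0,0,0,-0.001,160],[0,0,0,0,0,0,160]]]'

```text
clock: 9.23
eef_pos: [0.5063, -0.1248, 0.1484]
orientation: [0.35, 3.119, -0.002]
wrist_force: [-4.4, 0.6, 17.5]
grip_width: 0.566
```

>>> send_rows --steps '[[[0,0,-3,0,0,0,160],[0,0,-3,0,0,0,160],[0,0,-3,0,0,0,160],[0,0,-3,0,0,0,160],[0,0,-3,0,0,0,160],[0,0,-3,0,0,0,160],[0,0,-3,0,0,0,160],[0,0,-3,0,0,0,160]]]'

```text
clock: 9.9
eef_pos: [0.5068, -0.1254, 0.1485]
orientation: [0.993, 2.975, -0.003]
wrist_force: [-1.7, -1.6, 14.7]
grip_width: 0.567
```

```bash
cat > st.py <<'E'
from h import *
from scipy.spatial.transform import Rotation as R
s=monitor.sense(); r=R.from_rotvec(s['orientation']).as_matrix()
print(round(s['clock'],2),s['eef_pos'].round(4),s['wrist_force'].round(1),s['moment'].round(2),round(s['grip_width']*85,1),'yaw',np.degrees(np.arctan2(r[1,0],r[0,0])).round(1),'axis',r[:,2].round(3),'q6',s['joint_positions'][5].round(2))
E
python3 st.py
```

```text
9.9 [ 0.5068 -0.1254  0.1485] [-1.7 -1.6 14.7] [-0.4   0.46  0.23] 48.2 yaw 143.1 axis [ 0.004 -0.003 -1.   ] q6 -1.31
```

>>> send_rows --steps '[[[0,0,-3.5,0,0,0,160],[0,0,-3.5,0,0,0,160],[0,0,-3.5,0,0,0,160],[0,0,-3.5,0,0,0,160],[0,0,-3.5,0,0,0,160],[0,0,-3.5,0,0,0,160],[0,0,-3.5,0,0,0,160],[0,0,-3.5,0,0,0,160]]]'

```text
clock: 10.57
eef_pos: [0.5061, -0.1256, 0.1484]
orientation: [1.684, 2.648, -0.003]
wrist_force: [-4.1, -3.0, 17.2]
grip_width: 0.569
```

```bash
python3 st.py
```

```text
10.57 [ 0.5061 -0.1256  0.1484] [-4.1 -3.  17.2] [-0.47  0.99  0.32] 48.3 yaw 115.1 axis [ 0.002 -0.004 -1.   ] q6 -0.82
```

>>> send_rows --steps '[[[0,0,-3.5,0,0,0,160],[0,0,-3.5,0,0,0,160],[0,0,-3.5,0,0,0,160],[0,0,-3.5,0,0,0,160],[0,0,-3.5,0,0,0,160],[0,0,-3.5,0,0,0,160],[0,0,-3.5,0,0,0,160],[0,0,-3.5,0,0,0,160]]]'

```text
clock: 11.23
eef_pos: [0.5047, -0.1253, 0.1451]
orientation: [2.277, 2.162, -0.004]
wrist_force: [-2.2, -3.9, 4.2]
grip_width: 0.571
```

```bash
python3 st.py
```

```text
11.23 [ 0.5047 -0.1253  0.1451] [-2.2 -3.9  4.2] [-0.8   0.26  0.07] 48.5 yaw 87.0 axis [-0.001 -0.003 -1.   ] q6 -0.33
```

>>> send_rows --steps '[[[0,0,0,0,0,-0.002,160],[0,0,0,0,0,-0.002,160],[0,0,0,0,0,-0.002,160],[0,0,0,0,0,0,160]]]'

```text
clock: 11.57
eef_pos: [0.5047, -0.1254, 0.1393]
orientation: [2.274, 2.166, -0.004]
wrist_force: [-2.6, -4.5, 6.4]
grip_width: 0.566
```

```bash
python3 st.py
```

```text
11.57 [ 0.5047 -0.1254  0.1393] [-2.6 -4.5  6.4] [-0.85  0.43 -0.01] 48.1 yaw 87.2 axis [-0.001 -0.003 -1.   ] q6 -0.34
```

>>> send_rows --steps '[[[0,0,0,0,0,-0.002,160],[0,0,0,0,0,-0.002,160],[0,0,0,0,0,-0.001,160],[0,0,0,0,0,0,160]]]'

```text
clock: 11.9
eef_pos: [0.5048, -0.1255, 0.1377]
orientation: [2.274, 2.167, -0.005]
wrist_force: [-11.8, -2.2, 22.6]
grip_width: 0.571
```

```bash
python3 st.py
```

```text
11.9 [ 0.5048 -0.1255  0.1377] [-11.8  -2.2  22.6] [-0.28  1.88  0.04] 48.5 yaw 87.2 axis [-0.002 -0.003 -1.   ] q6 -0.34
```

>>> send_rows --steps '[[[0,0,1.5,-0.001,0,0,160],[0,0,1.5,-0.001,0,0,160],[0,0,0,0,0,-0.001,160],[0,0,-1.5,0,0,0,160],[0,0,0,0,0,0,160]]]'

```text
clock: 12.32
eef_pos: [0.5048, -0.1257, 0.1376]
orientation: [2.243, 2.192, 0.0]
wrist_force: [-4.4, -1.3, 20.3]
grip_width: 0.569
```

```bash
python3 st.py; python3 - <<'E'
from h import *
for n,(x0,y0,w,h) in (("scene",(250,130,130,110)),):
    im=cv2.cvtColor(cams.camera(n),cv2.COLOR_RGB2BGR)
    cv2.imwrite(f"pics/{n}5.png",cv2.resize(im[y0:y0+h,x0:x0+w],None,fx=5,fy=5,interpolation=cv2.INTER_CUBIC))
E
```

```text
12.32 [ 0.5048 -0.1257  0.1376] [-4.4 -1.3 20.3] [-0.25  1.18 -0.07] 48.4 yaw 88.7 axis [ 0.004 -0.004 -1.   ] q6 -0.36
```

View pics/scene5.png

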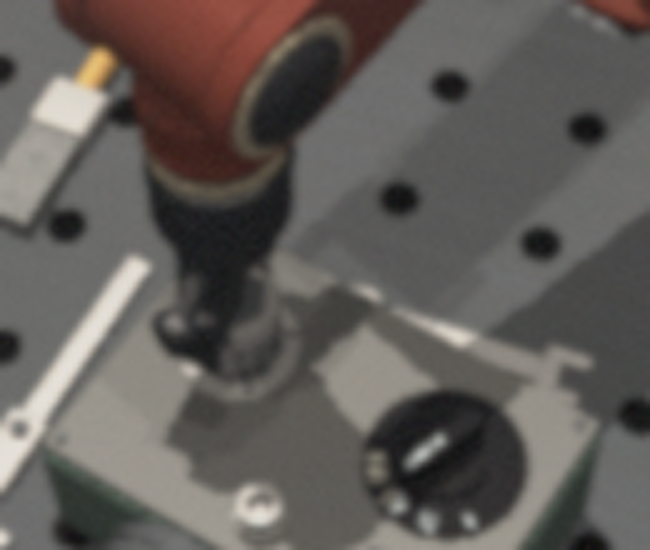

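>>> send_rows --steps '[[[0,0,0,-0.001,0,-0.001,160],[0,0,1,0,0,-0.001,160],[0,0,1,0,0,0,160],[0,0,-1,0,0,0,160],[0,0,-1,0,0,0,160],[0,0,0,0,0,0,160]]]'

```text
clock: 12.87
eef_pos: [0.5049, -0.1258, 0.1376]
orientation: [2.241, 2.191, 0.002]
wrist_force: [-6.0, -0.8, 28.1]
grip_width: 0.571
```

```bash
python3 st.py
```

```text
12.87 [ 0.5049 -0.1258  0.1376] [-6.  -0.8 28.1] [-0.03  1.44  0.05] 48.5 yaw 88.7 axis [ 0.006 -0.004 -1.   ] q6 -0.36
```

>>> send_rows --steps '[[[0,0.7,0,0,0,0,160],[0,0.7,0,0,0,0,160],[0,0,0,0,0,0,160],[0,0,0,0,0,0,160]]]'

```text
clock: 13.2
eef_pos: [0.5052, -0.1259, 0.1378]
orientation: [-2.239, -2.19, 0.024]
wrist_force: [-8.1, -0.3, 28.5]
grip_width: 0.567
```

```bash
python3 st.py
```

```text
13.2 [ 0.5052 -0.1259  0.1378] [-8.1 -0.3 28.5] [0.03 0.85 0.07] 48.2 yaw 88.7 axis [-0.017 -0.004 -1.   ] q6 -0.36
```

>>> send_rows --steps '[[[1,0,0,0,0,0,160],[1,0,0,0,0,0,160],[0,0,0,0,0,0,160],[0,0,0,0,0,0,160]]]'

```text
clock: 13.53
eef_pos: [0.5052, -0.1259, 0.138]
orientation: [-2.221, -2.173, -0.015]
wrist_force: [-6.3, 1.5, 28.6]
grip_width: 0.568
```

```bash
python3 st.py
```

```text
13.53 [ 0.5052 -0.1259  0.138 ] [-6.3  1.5 28.6] [-0.29  0.99  0.14] 48.2 yaw 88.7 axis [-0.017  0.031 -0.999] q6 -0.38
```

>>> send_rows --steps '[[[-2,0,0,0,0,0,160],[-2,0,0,0,0,0,160],[0,0,0,0,0,0,160],[0,0,0,0,0,0,160]]]'

```text
clock: 13.87
eef_pos: [0.5052, -0.1258, 0.1381]
orientation: [2.234, 2.184, -0.062]
wrist_force: [-6.6, -1.7, 29.4]
grip_width: 0.564
```

```bash
python3 st.py
```

```text
13.87 [ 0.5052 -0.1258  0.1381] [-6.6 -1.7 29.4] [0.17 1.06 0.01] 47.9 yaw 88.7 axis [-0.017 -0.04  -0.999] q6 -0.33
```

>>> send_rows --steps '[[[2,-1,0,0,0,0,160],[0,0,0,-0.001,0,0,160],[0,0,0,0,0,0,160],[0,0,0,0,0,0,160]]]'

```text
clock: 14.2
eef_pos: [0.5049, -0.126, 0.1376]
orientation: [2.243, 2.193, -0.002]
wrist_force: [-2.2, -1.0, 24.5]
grip_width: 0.568
```

```bash
python3 st.py
```

```text
14.2 [ 0.5049 -0.126   0.1376] [-2.2 -1.  24.5] [-0.13  0.51  0.06] 48.3 yaw 88.7 axis [ 0.003 -0.004 -1.   ] q6 -0.36
```

>>> send_rows --steps '[[[0,-1,0,0,0,0,160],[0,0,0,0,0,0,160],[0,0,0,0,0,0,160]]]'

```text
clock: 14.45
eef_pos: [0.5046, -0.126, 0.1378]
orientation: [2.235, 2.184, 0.016]
wrist_force: [-1.2, -0.7, 26.8]
grip_width: 0.567
```

```bash
python3 st.py
```

```text
14.45 [ 0.5046 -0.126   0.1378] [-1.2 -0.7 26.8] [-0.11  1.13  0.  ] 48.2 yaw 88.7 axis [ 0.019 -0.004 -1.   ] q6 -0.37
```

>>> send_rows --steps '[[[0,1,0,0,0,0,160],[0,0,0,0,0,0,160],[0,0,0,0,0,0,160],[0,0,0,0,0,0,160],[0,0,0,0,0,0,160],[0,0,0,0,0,0,160],[0,0,0,0,0,0,160],[0,0,0,0,0,0,160]]]'

```text
clock: 15.12
eef_pos: [0.5049, -0.126, 0.1376]
orientation: [2.243, 2.193, -0.002]
wrist_force: [-3.1, -1.4, 25.8]
grip_width: 0.565
```

```bash
python3 st.py; python3 - <<'E'
from h import *
I=cv2.cvtColor(cams.camera("scene"),cv2.COLOR_RGB2BGR);J=cv2.cvtColor(cams.camera("top"),cv2.COLOR_RGB2BGR)
a=cv2.resize(I[140:240,220:380],(800,500),interpolation=cv2.INTER_CUBIC);cv2.imwrite("pics/s6.png",a)
cv2.imwrite("pics/t6.png",J)
E
```

```text
15.12 [ 0.5049 -0.126   0.1376] [-3.1 -1.4 25.8] [-0.18  0.57  0.1 ] 48.0 yaw 88.7 axis [ 0.002 -0.004 -1.   ] q6 -0.36
```

View pics/s6.png

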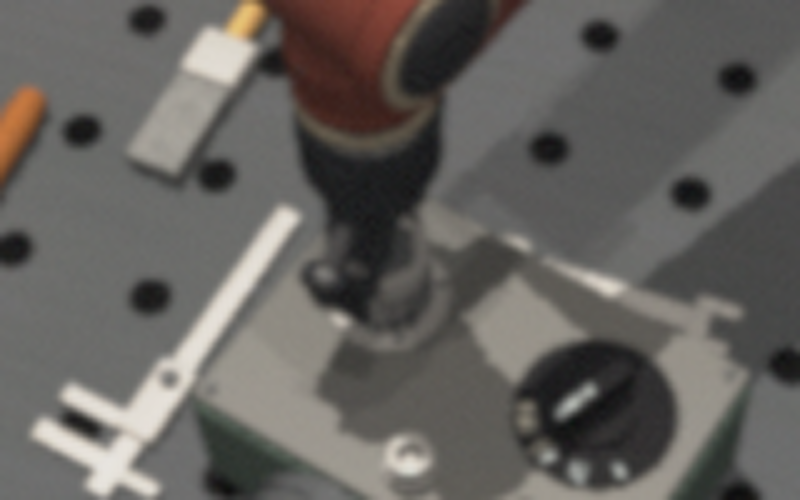

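View pics/t6.png

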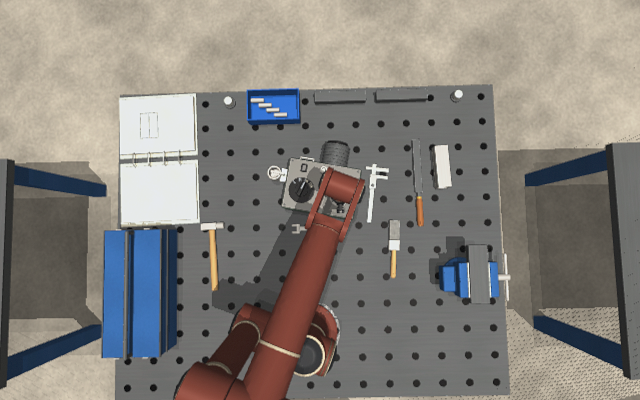

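The selector still points at the three-line mark (pointer from about (605,385) to (560,412) in the zoom). The loose tools are where they were, and the chuck is held down on its flange with 26 N. I'm handing in.

```bash
python3 -c "
from rig import sign_off; print(sign_off())"
```

```text
the job is handed in; nothing more can be done
None
```

I turned the selector from two lines to the three-line mark. Then I gripped the chuck by its collar, pressed it down and turned it about 80° clockwise until it dropped over the pins. I pushed it to its stop and handed in at about 15 s, still holding it there.

**Selector:** after I let go of the knob, its pointer measured about -29.7° from world x in both views, and the mark about -27°. That is within measuring error and far from the neighbouring marks, and it still pointed there in the last picture.

**Chuck:** it stopped firmly at a TCP height of 137.6 mm. That height did not change between 20 and 28 N and was lowest with the tool upright. At hand-in I was pressing with about 26 N and gripping with 70 N.

**One disagreement:** from the pins to the stop the tool moved 10.8 mm, where 11.5 mm was expected. I put the 0.7 mm difference down to the chuck settling or tilting while it was on the pins. It could not have dropped that far without the keyways engaged, but I could not measure its height directly.

**Other things:** the other objects I could see looked unmoved in the last pictures; the arm partly hid the spanner in the top view.

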